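Poise the bar punch over the forming die

ROBOT

A 6-joint arm with a two-finger parallel gripper is mounted at the origin on the work surface. World frame = base frame: x ahead of the robot, y to its left, z up, the work surface at z = 0. Lengths are in m, angles in rad, forces in N, time in s.
With the tool pointing down it reaches from about 0.225 to 0.875 m from the base axis. Payload 3.4 kg.
Tool frame: the origin (TCP) lies at the very end of the fingers, on their centre line; the grasp point (between the pads) lies 19 mm behind it (grip_depth is the distance from the TCP to the grasp point, in m); x points along the fingers, z is the direction in which the jaws open and shut, and the axes are right-handed (so a half turn about x gives the same grasp; the last joint's range is limited). The gripper opens to 85 mm and grips with 20 to 120 N. Pads are 22 mm wide; open, the fingers measure 114 mm over their backs; the gripper's body (76 mm by 85 mm) begins 54 mm behind the grasp point. The pads swing forward as they close: fully open they stand 13 mm farther back than shut.
Start: joints at [-1.322, 0.276, 1.505, -0, 1.361, -0.121], TCP at [0.208, -0.536, 0.231] pointing down, gripper open.
Joint ranges: [-2.89, 2.89], [-0.75, 2.08], [0.22, 2.7], [-1.18, 4.32], [0.11, 2.71], [-2.7, 2.7]. Speed limits (rad/s): [2.57, 2.57, 3.14, 3.14, 3.14, 3.14].

INTERFACE

Orientations are given as a unit quaternion [w, x, y, z].
In Python, from rig import get_state, get_image, sign_off, grip_depth gives the robot as it stands. The module is installed in compiled form; this text tells all that it offers.
- The arm moves only by the tool arm_command, never from a script. Its argument "series" is a list of rows, each an object with "dp": the shift along the tool's x, y, z scaled (see below), a list of three; "angular": the turn, a rotation vector about the tool's x, y, z scaled (see below), a list of three; "gripper": the finger opening in mm, from 0 to 85.4. A call has exactly 8 rows; each row shifts and turns the pose as measured when the row begins, along the tool's axes as they then stand; what a row does not reach is not made up. The controller multiplies each number of a shift by 0.12 m and each number of a turn by 90 degrees. A row lasts 1/8 s, in which the tool goes at most 62.5 mm and 10.7 degrees, less where a joint would pass 70% of its speed; a pose out of reach is approached as far as the arm can. A call with a number of a shift or a turn outside -1 to 1 is refused whole. A call with a gripper value outside its range is refused whole. The fingers move at their own pace and stop on an object; "grip_force" is the grip in N (left out, the last holds). Time passes only in rows, so rows that do not move let the fingers close, or fill a call up. It gives the time, the measured TCP pose, the force and the opening at its end, in the units of the state.
- get_state(): the state, without advancing time (a new reading comes with each control period).
- get_image(name): name is "scene" or "top"; returns a dict with "image" (384x512x3 uint8, blue, green, red), "depth" (384x512 float32, m along the optical axis (not along the pixel's ray), 0 where there is no reading), "mtx" (3x3 intrinsics, pixels), "k1" (the pictures are not rectified: a ray, as slopes to the right and down, at radius r is drawn at 1 + k1 r^2 times it, then the intrinsics apply), "view" (4x4, takes a point from world to camera coordinates). Camera axes: x right, y up, looking along -z (the intrinsics and any distortion apply to the point x, -y, -z); pixel columns grow to the right and rows downward; lengths in m; the calibration is good to about 2 mm. A picture is of the moment at which its call begins.
- sign_off(): hands the job in, once; it reports no verdict.
The state is a dict: "clock": time; "qpos": joint angles; "qd": joint speeds; "effort": joint torques, N m; "position": TCP position; "ee_rot": TCP orientation; "contact_force": force on the tool from outside, world axes, zero at the start; "moment": the same for the moment, N m; "width": finger opening in m.
Only numpy, scipy, OpenCV 4.12 (cv2) and the standard library are available. Lean on these libraries where they do the work, as an engineer would, in place of code of your own. Each camera call takes 0.05 s, during which the arm holds its last target. There are 200 camera calls.

TASK

Pull open the drawer of the little tool chest, take out the punch with the long bar-shaped foot (leave the round-footed one in the drawer) and carry it upright over the plier rack, touching the rack nowhere and disturbing none of the other things on the bench; the drawer can stay open. Hold it over the die's long oblong hollow, centred on it and with the foot turned along it, hovering about a centimetre above the top of the die without touching it, so that I can slip a silver blank underneath. Finish like that, still holding the punch.

Things in the scene. Friction and masses are not known exactly. Their poses are not given: they have to be found in the camera images.
- drawer (a joint): how far the chest's one drawer is pulled out, in m: 0 shut, 0.134 at its stop. It slides easily (1 to 2 N) and stays where it is left
- drawer_handle (a point): middle of the drawer's brass bar handle: a level round bar 11 mm thick and about 120 mm long, 35 mm in front of the drawer's face (clear gap behind it 29 mm), its middle 95 mm above the bench. x axis points into the chest, so the drawer opens along -x; y axis lies along the bar; z up. It moves with the drawer
- chest: the fixed light-wood tool chest, 200 mm deep, 240 mm wide, its top 118 mm above the bench, on a thin dark plinth, left or right of the rack. Origin on the bench, on the chest's centre line, 20 mm in front of its face; x points into the chest, z up
- drawer_insert (a point): dark wooden insert on the floor of the drawer, moving with it: 90 (x) x 194 (y) x 12 mm, with two oblong pockets 70 (x) x 32 mm at y = +45 and -45 mm, a punch standing loosely in each. This point is the centre of its underside, 30 mm above the bench; x points into the chest. Drawer walls and front reach 110 mm above the bench at most
- bar_punch: loose bare-steel punch standing in either pocket: bar-shaped foot 60 mm long (its x, along the drawer's travel), 20 mm wide (y), 19 mm high; a 14 mm square shank rises from its middle to 68 mm above the underside; 0.17 to 0.29 kg. Origin at the centre of its underside, 30 mm above the bench at the start; z up the shank
- round_punch: the other loose steel punch, same shank and height, but a round foot 26 mm across; stands in the other pocket and stays there. Origin at the centre of its underside
- die: fixed steel forming die, a block 130 (x) x 120 (y) x 45 mm high; origin at the centre of its underside. Two hollows in its top, 12 mm deep: an oblong one 75 x 35 mm, long side along x, centred at y = +22 mm, and a round one 29 mm across at y = -34 mm. Stands on the other side of the rack from the chest
- die_hole0 (a point): centre of the mouth of the die's oblong hollow, level with the die's top, 45 mm above the bench; x along the hollow's length, z up
- rack: fixed wooden rack with four pairs of pliers hung over its rail, between chest and die: 260 mm (x) x 70 mm (y), 130 mm high at its highest point; origin at the centre of its underside. Its long side points away from the robot
- mug: bystander, loose: white mug 80 mm across, 90 mm high, with brushes standing to 185 mm, far out on the left; origin at the centre of its underside
- bottle: bystander, loose: amber glass bottle 52 mm across, 110 mm high, far out on the right; origin at the centre of its underside
- jar: bystander, loose: small glass jar with steel cap, 48 mm across, 45 mm high, 145 to 165 mm from the die's centre on the side away from the robot; origin at the centre of its underside
Things that resemble listed ones, but are neither listed nor needed, are in the scene too. What is meant by the die is not turquoise, and is the larger of those in its own colour.

How it is judged:
By the outcome, as a careful person would: the job done as asked, in the order asked, and still so for the second after the job is handed in, while the arm keeps its last pose, push and grip.
It also fails if it takes over 59 s, if anything falls off the work surface, if the arm or the gripper's body presses on something with over 40 N, if the wrist force passes 120 N, or if a joint passes its speed limit or range.

## Working session

There is one attempt and no reset: what is moved stays moved. The work goes in short steps, Python scripts to look and compute and a tool call to move; the robot and the scene stay as the last step left them, time stands still between calls to the robot, and variables do not carry over. Pictures are saved under pics/ and viewed, about 8 in all and at most 12, crops included, and the job is handed in when it is done.

Besides the shell and the picture viewer there is one more tool, called after "Call:" by a JSON object that holds its "fn" and its "kwargs". arm_command: Moves the arm, as the interface text tells. Its arguments: {"type":"object","properties":{"series":{"type":"array","items":{"type":"object","properties":{"dp":{"type":"array","items":{"type":"number"}},"angular":{"type":"array","items":{"type":"number"}},"gripper":{"type":"number"}}}},"grip_force":{"type":"number"}},"required":["series"]}

```bash
mkdir -p pics; cat > h.py <<'E'
import numpy as np, cv2
from rig import *
def grab(n):
    d=get_image(n); return d
def world(d,u,v,z=None):
    """pixel -> world; on plane z if given else by depth"""
    M=d['mtx'];V=np.array(d['view'])
    xd=np.array([(u-M[0,2])/M[0,0],(v-M[1,2])/M[1,1]])
    x=xd.copy()
    for _ in range(20): x=xd/(1+d['k1']*(x@x))
    ray=np.array([x[0],-x[1],-1.])
    R=V[:3,:3];t=V[:3,3];c=-R.T@t;r=R.T@ray
    s=d['depth'][int(round(v)),int(round(u))] if z is None else (z-c[2])/r[2]
    return c+s*r
def pix(d,p):
    V=np.array(d['view']);c=V[:3,:3]@np.array(p)+V[:3,3]
    x=np.array([c[0],-c[1]])/-c[2]; x=x*(1+d['k1']*(x@x)); M=d['mtx']
    return M[0,0]*x[0]+M[0,2],M[1,1]*x[1]+M[1,2]
E
python3 - <<'E'
from h import *
for n in('scene','top'):
    d=grab(n);cv2.imwrite(f'pics/{n}0.png',d['image'])
    V=np.array(d['view']);print(n,-V[:3,:3].T@V[:3,3],d['mtx'][0,0],d['k1'])
    for px in((0,0),(511,0),(0,383),(511,383)):print(world(d,*px,0).round(2))
print(get_state(),grip_depth)
E
```

```text
scene [1.4732559  0.27865375 1.16663249] 444.5579456824365 -0.14151610194002828
[-0.36 -2.    0.  ]
[-1.48  0.97  0.  ]
[ 1.41 -0.46  0.  ]
[0.96 0.84 0.  ]
top [ 0.53405811 -0.02241898  1.25500397] 346.88037794603343 -0.02508034228349586
[1.35 0.97 0.  ]
[ 1.36 -0.99  0.  ]
[-0.08  0.89  0.  ]
[-0.06 -0.94  0.  ]
{'clock': 0.1, 'qpos': array([-1.32205548e+00,  2.76543983e-01,  1.50601593e+00, -2.13534451e-05,
        1.36070948e+00, -1.20995792e-01]), 'qd': array([-2.77273186e-05, -3.33827944e-04, -2.34915411e-03, -1.34597279e-03,
        2.33325473e-03,  3.02680574e-04]), 'effort': array([-5.20922868e-05, -4.17703307e+01, -2.46404260e+01, -2.87989942e-04,
        5.87597169e-03,  1.04438186e-05]), 'position': array([ 0.20765916, -0.53567989,  0.2305155 ]), 'ee_rot': array([ 0.58293951,  0.39995627,  0.58383943, -0.39918421]), 'contact_force': array([0.51325715, 0.32982466, 0.48454811]), 'moment': array([-0.02357611, -0.05486396, -0.01738079]), 'width': 0.08554385260105661} 0.0187
```

View pics/scene0.png

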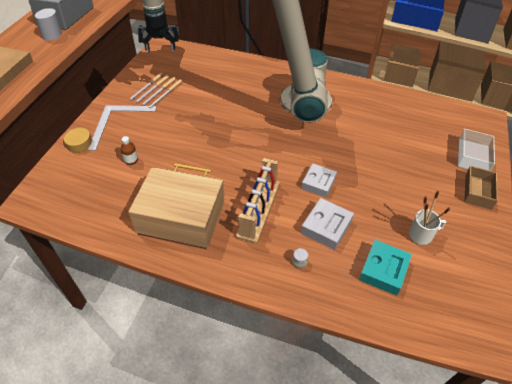

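View pics/top0.png

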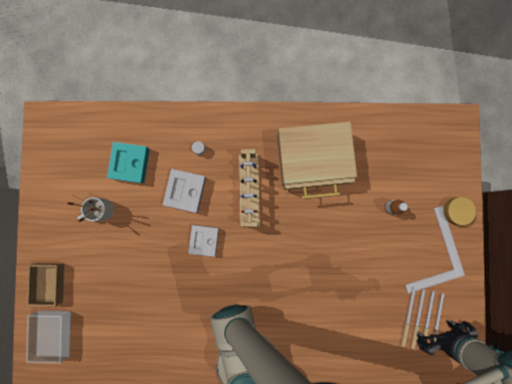

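The scene view shows the grey larger die at (328,222) with a small grey one at (319,180) and a turquoise one at (386,266). In the top view the larger die is at (185,191), the small grey at (204,240), the turquoise at (128,163), the rack at (250,188), the chest at (317,155), the handle at (321,192) and the jar at (198,148). I choose the larger grey die at top (185,191). Next step: measure it and take one close crop.

```bash
python3 - <<'E'
from h import *
d=grab('top');im=d['image'];dep=d['depth']
hsv=cv2.cvtColor(im,cv2.COLOR_BGR2HSV)
vv,uu=np.mgrid[0:384,0:512]
W=np.array([world(d,u,v) for u,v in zip(uu.ravel(),vv.ravel())]).reshape(384,512,3)
np.save('W0.npy',W)
def rect(name,m,z):
    m=m.astype(np.uint8)
    n,l,st,_=cv2.connectedComponentsWithStats(m)
    i=1+np.argmax(st[1:,4]); c=cv2.findContours((l==i).astype(np.uint8),0,1)[0][0].reshape(-1,2)
    P=np.array([world(d,u,v,z)[:2] for u,v in c]).astype(np.float32)
    (cx,cy),(w,h),a=cv2.minAreaRect(P)
    print(name,'px',st[i],'c',round(cx,4),round(cy,4),'size',round(w,4),round(h,4),'ang',round(a,2),'z',np.median(W[...,2][l==i]).round(4))
def box(u0,u1,v0,v1): return (uu>=u0)&(uu<=u1)&(vv>=v0)&(vv<=v1)
z=W[...,2]
rect('chest',box(265,370,110,200)&(z>.108)&(z<.13),.118)
rect('die',box(155,215,160,218)&(z>.038)&(z<.055),.045)
rect('small',box(180,225,220,262)&(z>.02)&(z<.055),.035)
rect('rack',box(230,268,140,235)&(z>.03),.1)
hm=box(295,350,180,203)&(hsv[...,1]>120)&(hsv[...,0]>14)&(hsv[...,0]<35)&(z>.06)
rect('handle',hm,.0997)
print('zmaxrack',z[box(235,262,145,230)].max())
a=cv2.resize(im[120:260,140:380],None,fx=3,fy=3,interpolation=cv2.INTER_CUBIC);cv2.imwrite('pics/crop1.png',a)
# scene view handle
s=grab('scene');
for n,dd in(('scene',s),):
    cv2.imwrite('pics/crop2.png',cv2.resize(dd['image'][140:260,110:370],None,fx=3,fy=3,interpolation=cv2.INTER_CUBIC))
E
```

```text
chest px [ 279  121   78   63 4066] c 0.7352 -0.2244 size 0.1979 0.2417 ang 5.87 z 0.1181
die px [ 163  169   42   43 1026] c 0.6154 0.2323 size 0.1216 0.1301 ang 77.79 z 0.0454
small px [189 225  29  32 757] c 0.4405 0.1614 size 0.0927 0.0998 ang 83.85 z 0.0334
rack px [240 149  18  77 631] c 0.6246 0.0025 size 0.2558 0.0545 ang 1.89 z 0.1193
handle px [302 184  39  15 169] c 0.6125 -0.2376 size 0.0382 0.1281 ang 5.99 z 0.0989
zmaxrack 1.2550039684351963
```

View pics/crop1.png

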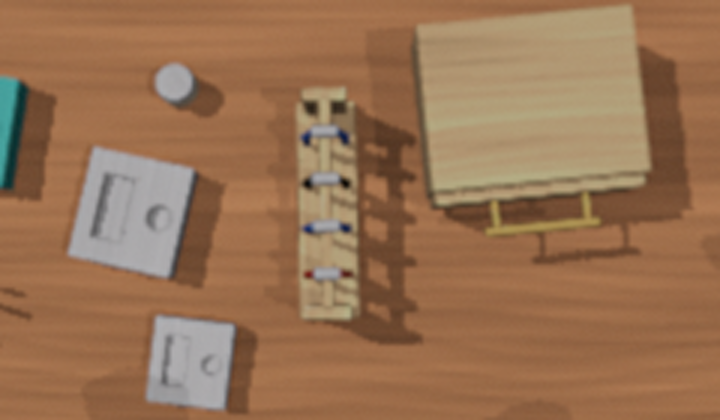

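The crop confirms it: the larger grey die is at crop (132,212), with its oblong on the +y side at (112,208), leaning to yaw about -12°. The chest yaw is about +6° and the handle bar runs from crop (487,232) to (599,221).

```bash
cat >> h.py <<'E'
from scipy.spatial.transform import Rotation as Ro
def want(yaw):  # tool x down, tool z along yaw (deg)
    a=np.radians(yaw);z=np.array([np.cos(a),np.sin(a),0]);x=np.array([0,0,-1.]);return np.column_stack([x,np.cross(z,x),z])
def plan(p,yaw):
    s=get_state();q=s['ee_rot'];R=Ro.from_quat([q[1],q[2],q[3],q[0]])
    best=min((Ro.from_matrix(want(yaw+k)) for k in(0,180)),key=lambda T:(R.inv()*T).magnitude())
    print('t',round(s['clock'],2),'pos',s['position'].round(4),'w',round(s['width'],4),'F',s['contact_force'].round(1),'q6',s['qpos'].round(2)[[0,5]])
    M=R.as_matrix();print(' toolz',M[:,2].round(3),'tooly',M[:,1].round(3),'toolx',M[:,0].round(3))
    D=np.array(p)-s['position']
    print(' total turn/90:',((R.inv()*best).as_rotvec()/np.radians(90)).round(3),'dp/.12 now',(R.inv().apply(D)/.12).round(3),'dp/.12 in target axes',(best.inv().apply(D)/.12).round(3))
E
python3 - <<'E'
from h import *
d=grab('top')
a,b=world(d,302.3,197.3,.0997),world(d,339.7,193.7,.0997);print(a,b,(a+b)/2)
m=(a+b)/2
s=grab('scene');
o=world(d,177.3,189.3,.045);print('hollow',o)
im=s['image'];hsv=cv2.cvtColor(im,cv2.COLOR_BGR2HSV)
# handle in scene view: predicted pixel vs brass line
for p in([.599,-.239,.095],[.5935,-.18,.095],[.605,-.298,.095],[.62,.2538,.045]):print(p,pix(s,p),pix(d,p))
plan([.599,-.239,.16],5.9)
E
```

```text
[ 0.5907513  -0.17673927  0.0997    ] [ 0.60380428 -0.30165218  0.0997    ] [ 0.59727779 -0.23919573  0.0997    ]
hollow [0.61786391 0.25363671 0.045     ]
[0.599, -0.239, 0.095] (np.float64(191.59254126276727), np.float64(167.6387772571559)) (np.float64(320.69331629626987), np.float64(195.05965734221954))
[0.5935, -0.18, 0.095] (np.float64(208.73110180900247), np.float64(170.90714214737068)) (np.float64(303.08657971579277), np.float64(196.55516133240545))
[0.605, -0.298, 0.095] (np.float64(174.66956205991954), np.float64(164.5309066863461)) (np.float64(338.2723619367998), np.float64(193.41658475014523))
[0.62, 0.2538, 0.045] (np.float64(334.56336988409487), np.float64(222.02629614332062)) (np.float64(177.2667171167907), np.float64(188.69169222833187))
t 0.3 pos [ 0.2078 -0.536   0.231 ] w 0.0853 F [-0.1 -0.6  0.7] q6 [-1.32 -0.12]
 toolz [ 0.361 -0.932 -0.001] tooly [0.932 0.361 0.   ] toolx [-0.     0.001 -1.   ]
 total turn/90: [-0.83 -0.   -0.  ] dp/.12 now [ 0.593  3.934 -1.129] dp/.12 in target axes [0.592 2.127 3.497]
```

View pics/crop2.png

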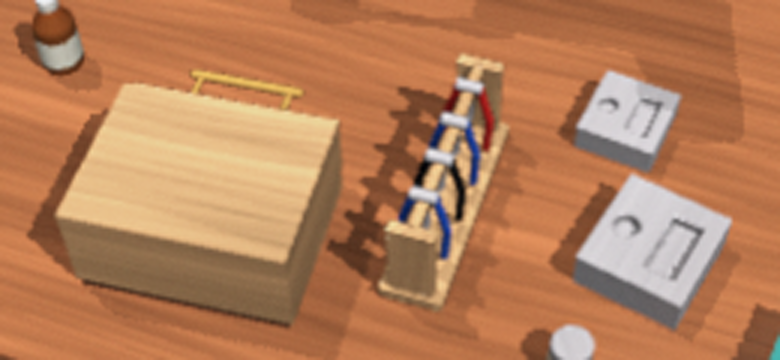

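The scene crop shows the handle bar from (193,73) to (300,93), which is full-frame (174,164) to (210,171). That matches the prediction from the top view, so the two views agree. I'll turn first, then travel.

Call:
{"fn": "arm_command", "kwargs": {"series": [{"dp": [0, 0, 0], "angular": [-0.105, 0, 0], "gripper": 30}, {"dp": [0, 0, 0], "angular": [-0.105, 0, 0], "gripper": 30}, {"dp": [0, 0, 0], "angular": [-0.105, 0, 0], "gripper": 30}, {"dp": [0, 0, 0], "angular": [-0.105, 0, 0], "gripper": 30}, {"dp": [0, 0, 0], "angular": [-0.105, 0, 0], "gripper": 30}, {"dp": [0, 0, 0], "angular": [-0.105, 0, 0], "gripper": 30}, {"dp": [0, 0, 0], "angular": [-0.105, 0, 0], "gripper": 30}, {"dp": [0, 0, 0], "angular": [-0.105, 0, 0], "gripper": 30}], "grip_force": 40}}

```text
clock: 1.3
position: [0.2076, -0.5354, 0.2302]
ee_rot: [0.705, -0.056, 0.705, 0.058]
contact_force: [1.0, -0.4, 0.1]
width: 0.0295
```

```bash
python3 -c "
from h import *
plan([.598,-.239,.16],5.9)"
```

```text
t 1.3 pos [ 0.2076 -0.5354  0.2302] w 0.0295 F [ 1.  -0.4  0.1] q6 [-1.32 -1.48]
 toolz [ 0.987  0.162 -0.   ] tooly [-0.162  0.987  0.002] toolx [-0.001  0.002 -1.   ]
 total turn/90: [ 0.038 -0.    -0.002] dp/.12 now [0.589 1.91  3.61 ] dp/.12 in target axes [0.585 2.123 3.49 ]
```

Call:
{"fn": "arm_command", "kwargs": {"series": [{"dp": [0, 0.25, 0.38], "angular": [0.038, 0, 0], "gripper": 30}, {"dp": [0, 0.25, 0.42], "angular": [0, 0, 0], "gripper": 30}, {"dp": [0, 0.25, 0.42], "angular": [0, 0, 0], "gripper": 30}, {"dp": [0, 0.25, 0.42], "angular": [0, 0, 0], "gripper": 30}, {"dp": [0, 0.25, 0.42], "angular": [0, 0, 0], "gripper": 30}, {"dp": [0, 0.25, 0.42], "angular": [0, 0, 0], "gripper": 30}, {"dp": [0, 0.25, 0.42], "angular": [0, 0, 0], "gripper": 30}, {"dp": [0, 0.25, 0.42], "angular": [0, 0, 0], "gripper": 30}]}}

```text
clock: 2.3
position: [0.5864, -0.251, 0.23]
ee_rot: [0.706, -0.034, 0.706, 0.032]
contact_force: [-1.1, -0.4, 0.5]
width: 0.0301
```

```bash
python3 -c "
from h import *
plan([.598,-.239,.15],5.9)"
```

```text
t 2.3 pos [ 0.5864 -0.251   0.23  ] w 0.0301 F [-1.1 -0.4  0.5] q6 [-0.51 -0.61]
 toolz [0.996 0.093 0.   ] tooly [-0.093  0.996 -0.002] toolx [ 0.    -0.002 -1.   ]
 total turn/90: [-0.006  0.     0.001] dp/.12 now [0.666 0.092 0.105] dp/.12 in target axes [0.666 0.089 0.106]
```

Call:
{"fn": "arm_command", "kwargs": {"series": [{"dp": [0, 0.09, 0.105], "angular": [-0.006, 0, 0], "gripper": 30}, {"dp": [0.1, 0, 0], "angular": [0, 0, 0], "gripper": 30}, {"dp": [0.1, 0, 0], "angular": [0, 0, 0], "gripper": 30}, {"dp": [0.1, 0, 0], "angular": [0, 0, 0], "gripper": 30}, {"dp": [0.1, 0, 0], "angular": [0, 0, 0], "gripper": 30}, {"dp": [0.1, 0, 0], "angular": [0, 0, 0], "gripper": 30}, {"dp": [0.1, 0, 0], "angular": [0, 0, 0], "gripper": 30}, {"dp": [0, 0, 0], "angular": [0, 0, 0], "gripper": 30}]}}

```text
clock: 3.3
position: [0.5954, -0.2399, 0.1507]
ee_rot: [0.704, -0.036, 0.708, 0.036]
contact_force: [-0.5, -0.7, -0.0]
width: 0.0302
```

```bash
python3 - <<'E'
from h import *
plan([.598,-.239,.076],5.9)
a=grab('scene')['image'];b=grab('top')['image']
A=cv2.resize(a[100:220,130:250],(400,400),interpolation=2);B=cv2.resize(b[130:250,260:380],(400,400),interpolation=2)
cv2.imwrite('pics/p5.png',np.hstack([A,B]))
E
```

```text
t 3.3 pos [ 0.5954 -0.2399  0.1507] w 0.0302 F [-0.5 -0.7 -0. ] q6 [-0.49 -0.59]
 toolz [ 0.995  0.102 -0.005] tooly [-0.102  0.995 -0.001] toolx [-0.005 -0.001 -1.   ]
 total turn/90: [-0.001 -0.003  0.   ] dp/.12 now [0.622 0.006 0.025] dp/.12 in target axes [0.623 0.005 0.022]
```

View pics/p5.png

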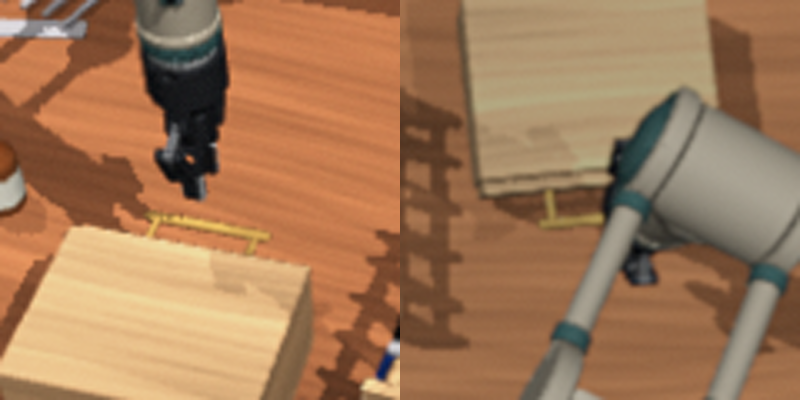

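The picture shows the fingers at (185,180) in the left half, above the bar from (150,215) to (270,238). Alignment is good, so I descend and grip.

Call:
{"fn": "arm_command", "kwargs": {"series": [{"dp": [0.08, 0.005, 0.022], "angular": [0, -0.003, 0], "gripper": 30}, {"dp": [0.11, 0, 0], "angular": [0, 0, 0], "gripper": 30}, {"dp": [0.11, 0, 0], "angular": [0, 0, 0], "gripper": 30}, {"dp": [0.11, 0, 0], "angular": [0, 0, 0], "gripper": 30}, {"dp": [0.11, 0, 0], "angular": [0, 0, 0], "gripper": 30}, {"dp": [0.1, 0, 0], "angular": [0, 0, 0], "gripper": 30}, {"dp": [0, 0, 0], "angular": [0, 0, 0], "gripper": 30}, {"dp": [0, 0, 0], "angular": [0, 0, 0], "gripper": 5}]}}

```text
clock: 4.4
position: [0.5988, -0.2393, 0.0725]
ee_rot: [0.706, -0.037, 0.706, 0.036]
contact_force: [-16.1, -4.0, 10.2]
width: 0.013
```

Call:
{"fn": "arm_command", "kwargs": {"series": [{"dp": [0, 0, 0], "angular": [0, 0, 0], "gripper": 2}, {"dp": [0, 0, 0], "angular": [0, 0, 0], "gripper": 2}, {"dp": [0, 0, 0], "angular": [0, 0, 0], "gripper": 2}, {"dp": [0, 0, 0], "angular": [0, 0, 0], "gripper": 2}, {"dp": [0, 0, -0.1], "angular": [0, 0, 0], "gripper": 2}, {"dp": [0, 0, -0.15], "angular": [0, 0, 0], "gripper": 2}, {"dp": [0, 0, -0.15], "angular": [0, 0, 0], "gripper": 2}, {"dp": [0, 0, -0.15], "angular": [0, 0, 0], "gripper": 2}]}}

```text
clock: 5.4
position: [0.5308, -0.2465, 0.0726]
ee_rot: [0.707, -0.038, 0.705, 0.035]
contact_force: [1.6, -0.8, -3.6]
width: 0.0098
```

```bash
python3 -c "
from h import *
ex=np.array([.9947,.1027,0])
plan(np.array([.598,-.239,.076])-.131*ex,5.9)"
```

```text
t 5.4 pos [ 0.5308 -0.2465  0.0726] w 0.0098 F [ 1.6 -0.8 -3.6] q6 [-0.55 -0.66]
 toolz [0.995 0.104 0.003] tooly [-0.104  0.995 -0.004] toolx [ 0.004 -0.003 -1.   ]
 total turn/90: [0.001 0.002 0.002] dp/.12 now [-0.031  0.005 -0.528] dp/.12 in target axes [-0.029  0.004 -0.528]
```

Call:
{"fn": "arm_command", "kwargs": {"series": [{"dp": [0, 0, -0.13], "angular": [0, 0, 0], "gripper": 2}, {"dp": [0, 0, -0.13], "angular": [0, 0, 0], "gripper": 2}, {"dp": [0, 0, -0.13], "angular": [0, 0, 0], "gripper": 2}, {"dp": [0, 0, -0.08], "angular": [0, 0, 0], "gripper": 2}, {"dp": [0, 0, -0.05], "angular": [0, 0, 0], "gripper": 2}, {"dp": [0, 0, 0], "angular": [0, 0, 0], "gripper": 28}, {"dp": [0, 0, 0], "angular": [0, 0, 0], "gripper": 28}, {"dp": [0, 0, 0], "angular": [0, 0, 0], "gripper": 28}]}}

```text
clock: 6.4
position: [0.4644, -0.254, 0.0739]
ee_rot: [0.709, -0.038, 0.703, 0.034]
contact_force: [0.1, 0.2, -0.6]
width: 0.0279
```

Call:
{"fn": "arm_command", "kwargs": {"series": [{"dp": [-0.1, 0, 0], "angular": [0, 0, 0], "gripper": 28}, {"dp": [-0.2, 0, 0], "angular": [0, 0, 0], "gripper": 28}, {"dp": [-0.3, 0, 0], "angular": [0, 0, 0], "gripper": 40}, {"dp": [-0.3, 0, 0], "angular": [0, 0, 0], "gripper": 40}, {"dp": [-0.2, 0, -0.3], "angular": [0, 0, 0], "gripper": 40}, {"dp": [0, 0, -0.4], "angular": [0, 0, 0], "gripper": 40}, {"dp": [0, 0, -0.4], "angular": [0, 0, 0], "gripper": 40}, {"dp": [0, 0, 0], "angular": [0, 0, 0], "gripper": 40}]}}

```text
clock: 7.4
position: [0.3308, -0.2683, 0.2159]
ee_rot: [0.71, -0.042, 0.702, 0.033]
contact_force: [0.4, -0.8, 0.3]
width: 0.04
```

```bash
python3 - <<'E'
from h import *
plan([.5,-.25,.15],5.9)
for n,u,v in(('top',260,150),('scene',120,100)):
    d=grab(n);globals()[n]=d['image']
A=cv2.resize(scene[90:210,130:250],(400,400),interpolation=2);B=cv2.resize(top[150:270,265:385],(400,400),interpolation=2)
cv2.imwrite('pics/p6.png',np.hstack([A,B]))
E
```

```text
t 7.4 pos [ 0.3308 -0.2683  0.2159] w 0.04 F [ 0.4 -0.8  0.3] q6 [-0.85 -0.95]
 toolz [0.994 0.105 0.012] tooly [-0.105  0.994 -0.014] toolx [ 0.013 -0.013 -1.   ]
 total turn/90: [0.002 0.007 0.009] dp/.12 now [0.565 0.011 1.412] dp/.12 in target axes [0.549 0.007 1.418]
```

View pics/p6.png

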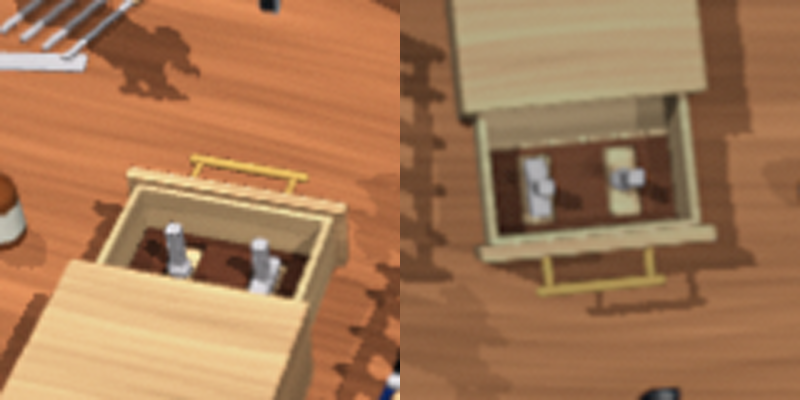

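In the right half, the bar-footed punch stands in the left (+y) pocket at (540,188) and the round-footed one in the right pocket at (628,178). The drawer is fully open. I'll measure the bar punch's shank top and foot.

```bash
python3 - <<'E'
from h import *
d=grab('top');im=d['image'];z0=d['depth']
for n,(u0,u1,v0,v1) in{'bar':(298,316,190,222),'round':(324,345,188,222)}.items():
    top=[];foot=[]
    for v in range(v0,v1):
        for u in range(u0,u1):
            w=world(d,u,v)
            sat=cv2.cvtColor(im[v:v+1,u:u+1],cv2.COLOR_BGR2HSV)[0,0]
            if .09<w[2]<.104 and sat[1]<70: top.append([u,v])
            if .042<w[2]<.056 and sat[1]<70 and sat[2]>90: foot.append([u,v])
    for nm,L,z in(('top',top,.098),('foot',foot,.049)):
        if len(L)<3: print(n,nm,len(L));continue
        P=np.array([world(d,u,v,z)[:2] for u,v in L],np.float32)
        (c,s,a)=cv2.minAreaRect(P);print(n,nm,len(L),'mean',P.mean(0).round(4),'rect',np.round(c,4),np.round(s,4),round(a,1),np.mean(L,0).round(1))
plan([.5,-.25,.15],5.9)
B=cv2.resize(im[180:230,290:350],None,fx=10,fy=10,interpolation=cv2.INTER_NEAREST);cv2.imwrite('pics/p7.png',B)
E
```

```text
bar top 42 mean [ 0.5351 -0.1944] rect [ 0.5403 -0.1908] [0.0565 0.0566] 0.5 [307.5 214.1]
bar foot 84 mean [ 0.5637 -0.1967] rect [ 0.5645 -0.2001] [0.0594 0.0268] 7.2 [306.1 205.8]
round top 34 mean [ 0.5524 -0.2806] rect [ 0.5491 -0.2729] [0.0586 0.0534] 6.1 [333.4 209.1]
round foot 20 mean [ 0.5734 -0.2845] rect [ 0.5743 -0.2921] [0.0209 0.0315] 0.5 [331.3 203.2]
t 7.55 pos [ 0.3341 -0.2691  0.2156] w 0.0402 F [ 0.5 -0.2 -0.6] q6 [-0.84 -0.95]
 toolz [0.994 0.108 0.014] tooly [-0.108  0.994 -0.014] toolx [ 0.015 -0.013 -1.   ]
 total turn/90: [0.003 0.009 0.009] dp/.12 now [0.566 0.017 1.384] dp/.12 in target axes [0.547 0.016 1.391]
```

View pics/p7.png

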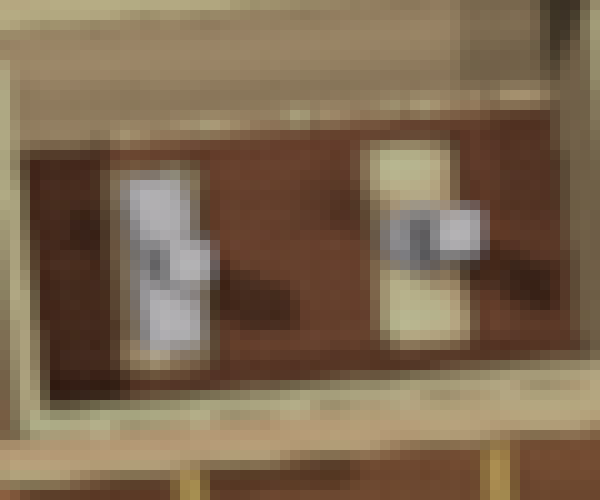

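Bar punch: the shank top is at crop (192,262), and the foot spans y from 172 to 350 and x from 120 to 208, centred near (165,262). The round punch is at (460,233). I compute the world point from both the shank top and the foot.

```bash
python3 - <<'E'
from h import *
d=grab('top')
print(world(d,308.7,205.7,.098),world(d,308.7,205.7),world(d,306.0,205.7,.049))
for c in((120,172),(190,172),(140,350),(208,350)):print(world(d,289.5+c[0]/10,179.5+c[1]/10,.049).round(4))
P=(world(d,308.7,205.7,.098)+world(d,306.0,205.7,.049))/2;print(P)
plan([P[0],P[1],.20],5.9)
E
```

```text
[ 0.56297032 -0.19833112  0.098     ] [ 0.56298145 -0.19839887  0.09755439] [ 0.56411839 -0.19639294  0.049     ]
[ 0.5953 -0.1807  0.049 ]
[ 0.5955 -0.2051  0.049 ]
[ 0.5335 -0.1877  0.049 ]
[ 0.5337 -0.2113  0.049 ]
[ 0.56354435 -0.19736203  0.0735    ]
t 7.6 pos [ 0.3343 -0.269   0.2153] w 0.0402 F [1.  0.2 0.8] q6 [-0.84 -0.95]
 toolz [0.994 0.109 0.013] tooly [-0.108  0.994 -0.014] toolx [ 0.014 -0.012 -1.   ]
 total turn/90: [0.004 0.008 0.009] dp/.12 now [0.148 0.388 1.962] dp/.12 in target axes [0.128 0.397 1.962]
```

Call:
{"fn": "arm_command", "kwargs": {"series": [{"dp": [0, 0.05, 0.28], "angular": [0.004, 0.008, 0.009], "gripper": 40}, {"dp": [0, 0.05, 0.28], "angular": [0, 0, 0], "gripper": 40}, {"dp": [0, 0.05, 0.28], "angular": [0, 0, 0], "gripper": 40}, {"dp": [0, 0.05, 0.28], "angular": [0, 0, 0], "gripper": 40}, {"dp": [0, 0.05, 0.28], "angular": [0, 0, 0], "gripper": 40}, {"dp": [0, 0.05, 0.28], "angular": [0, 0, 0], "gripper": 40}, {"dp": [0, 0.05, 0.28], "angular": [0, 0, 0], "gripper": 40}, {"dp": [0, 0, 0], "angular": [0, 0, 0], "gripper": 40}]}}

```text
clock: 8.6
position: [0.5814, -0.1962, 0.212]
ee_rot: [0.706, -0.039, 0.706, 0.041]
contact_force: [-0.8, -0.2, -0.6]
width: 0.0399
```

```bash
python3 -c "
from h import *
plan([.5635,-.1975,.14],5.9)"
```

```text
t 8.6 pos [ 0.5814 -0.1962  0.212 ] w 0.0399 F [-0.8 -0.2 -0.6] q6 [-0.44 -0.55]
 toolz [ 0.994  0.113 -0.001] tooly [-0.113  0.994  0.002] toolx [-0.001  0.002 -1.   ]
 total turn/90: [ 0.006 -0.    -0.002] dp/.12 now [ 0.6    0.005 -0.149] dp/.12 in target axes [ 0.6    0.005 -0.15 ]
```

Call:
{"fn": "arm_command", "kwargs": {"series": [{"dp": [0, 0.005, -0.15], "angular": [0.006, 0, 0], "gripper": 40}, {"dp": [0.12, 0, 0], "angular": [0, 0, 0], "gripper": 40}, {"dp": [0.12, 0, 0], "angular": [0, 0, 0], "gripper": 40}, {"dp": [0.12, 0, 0], "angular": [0, 0, 0], "gripper": 40}, {"dp": [0.12, 0, 0], "angular": [0, 0, 0], "gripper": 40}, {"dp": [0.12, 0, 0], "angular": [0, 0, 0], "gripper": 40}, {"dp": [0, 0, 0], "angular": [0, 0, 0], "gripper": 40}, {"dp": [0, 0, 0], "angular": [0, 0, 0], "gripper": 40}]}}

```text
clock: 9.6
position: [0.559, -0.1973, 0.1331]
ee_rot: [0.704, -0.035, 0.708, 0.038]
contact_force: [-0.1, -0.8, 0.6]
width: 0.0397
```

```bash
python3 - <<'E'
from h import *
plan([.5635,-.1975,.058],5.9)
a=grab('scene');b=grab('top')
print(pix(a,[.5635,-.1975,.14]),pix(a,[.5635,-.1975,.098]))
A=cv2.resize(a['image'][110:200,160:250],(450,450),interpolation=2)
cv2.imwrite('pics/p8.png',A)
E
```

```text
t 9.6 pos [ 0.559  -0.1973  0.1331] w 0.0397 F [-0.1 -0.8  0.6] q6 [-0.46 -0.56]
 toolz [ 0.995  0.102 -0.006] tooly [-0.102  0.995  0.005] toolx [-0.006  0.004 -1.   ]
 total turn/90: [-0.    -0.004 -0.003] dp/.12 now [ 0.626 -0.008  0.041] dp/.12 in target axes [ 0.626 -0.005  0.037]
(np.float64(206.43621474177928), np.float64(153.7637566209993)) (np.float64(207.37323414909753), np.float64(162.698818609009))
```

View pics/p8.png

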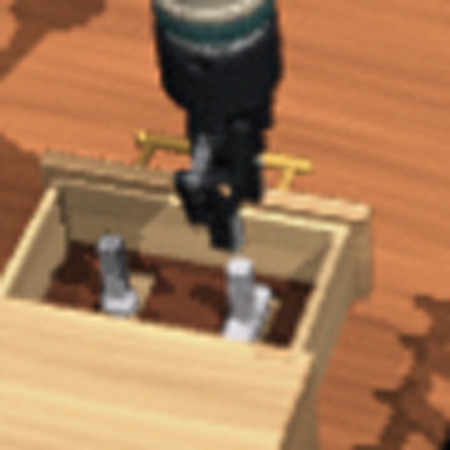

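The bar punch's shank top is at crop (238,265), full-frame (207.6,163), within 0.5 px of the prediction. The fingers are straight above it. I descend and grip.

Call:
{"fn": "arm_command", "kwargs": {"series": [{"dp": [0, -0.005, 0.045], "angular": [0, -0.004, -0.003], "gripper": 40}, {"dp": [0.1, 0, 0.003], "angular": [0, 0, 0], "gripper": 40}, {"dp": [0.12, 0, 0.003], "angular": [0, 0, 0], "gripper": 40}, {"dp": [0.12, 0, 0.003], "angular": [0, 0, 0], "gripper": 40}, {"dp": [0.12, 0, 0.003], "angular": [0, 0, 0], "gripper": 40}, {"dp": [0.1, 0, 0.003], "angular": [0, 0, 0], "gripper": 40}, {"dp": [0.03, 0, 0], "angular": [0, 0, 0], "gripper": 40}, {"dp": [0, 0, 0], "angular": [0, 0, 0], "gripper": 40}]}}

```text
clock: 10.7
position: [0.5668, -0.1971, 0.0572]
ee_rot: [0.706, -0.036, 0.706, 0.036]
contact_force: [0.9, 0.8, 0.1]
width: 0.0403
```

```bash
python3 -c "
from h import *
plan([.5635,-.1975,.058],5.9)"
```

```text
t 10.7 pos [ 0.5668 -0.1971  0.0572] w 0.0403 F [0.9 0.8 0.1] q6 [-0.45 -0.55]
 toolz [0.995 0.102 0.001] tooly [-0.102  0.995 -0.   ] toolx [ 0.001 -0.    -1.   ]
 total turn/90: [-0.  0.  0.] dp/.12 now [-0.007 -0.001 -0.028] dp/.12 in target axes [-0.007 -0.001 -0.028]
```

Call:
{"fn": "arm_command", "kwargs": {"series": [{"dp": [-0.005, 0, -0.028], "angular": [0, 0, 0], "gripper": 40}, {"dp": [0, 0, 0], "angular": [0, 0, 0], "gripper": 5}, {"dp": [0, 0, 0], "angular": [0, 0, 0], "gripper": 5}, {"dp": [0, 0, 0], "angular": [0, 0, 0], "gripper": 5}, {"dp": [0, 0, 0], "angular": [0, 0, 0], "gripper": 5}, {"dp": [0, 0, 0], "angular": [0, 0, 0], "gripper": 5}, {"dp": [0, 0, 0], "angular": [0, 0, 0], "gripper": 5}, {"dp": [0, 0, 0], "angular": [0, 0, 0], "gripper": 5}], "grip_force": 70}}

```text
clock: 11.7
position: [0.5638, -0.1978, 0.0591]
ee_rot: [0.707, -0.037, 0.705, 0.036]
contact_force: [-1.3, 0.5, -0.3]
width: 0.0133
```

```bash
python3 -c "
from h import *
plan([.5635,-.1975,.22],5.9)"
```

```text
t 11.7 pos [ 0.5638 -0.1978  0.0591] w 0.0133 F [-1.3  0.5 -0.3] q6 [-0.45 -0.56]
 toolz [0.995 0.102 0.003] tooly [-0.102  0.995 -0.002] toolx [ 0.003 -0.001 -1.   ]
 total turn/90: [-0.     0.002  0.001] dp/.12 now [-1.341e+00  0.000e+00  1.000e-03] dp/.12 in target axes [-1.341  0.002 -0.002]
```

Call:
{"fn": "arm_command", "kwargs": {"series": [{"dp": [-0.08, 0, 0], "angular": [0, 0.002, 0], "gripper": 5}, {"dp": [-0.15, 0, 0], "angular": [0, 0, 0], "gripper": 5}, {"dp": [-0.2, 0, 0], "angular": [0, 0, 0], "gripper": 5}, {"dp": [-0.25, 0, 0], "angular": [0, 0, 0], "gripper": 5}, {"dp": [-0.25, 0, 0], "angular": [0, 0, 0], "gripper": 5}, {"dp": [-0.25, 0, 0], "angular": [0, 0, 0], "gripper": 5}, {"dp": [-0.15, 0, 0], "angular": [0, 0, 0], "gripper": 5}, {"dp": [0, 0, 0], "angular": [0, 0, 0], "gripper": 5}]}}

```text
clock: 12.7
position: [0.5638, -0.1972, 0.2268]
ee_rot: [0.706, -0.037, 0.706, 0.035]
contact_force: [-0.5, -0.3, -1.3]
width: 0.0132
```

```bash
python3 - <<'E'
from h import *
plan([.619,.2537,.22],-12.2)
a=grab('scene')
cv2.imwrite('pics/p9.png',cv2.resize(a['image'][60:220,140:300],(560,560),interpolation=2))
E
```

```text
t 12.7 pos [ 0.5638 -0.1972  0.2268] w 0.0132 F [-0.5 -0.3 -1.3] q6 [-0.45 -0.55]
 toolz [0.995 0.102 0.   ] tooly [-0.102  0.995 -0.002] toolx [ 0.    -0.002 -1.   ]
 total turn/90: [0.201 0.    0.001] dp/.12 now [0.049 3.691 0.842] dp/.12 in target axes [ 0.057  3.77  -0.345]
```

View pics/p9.png

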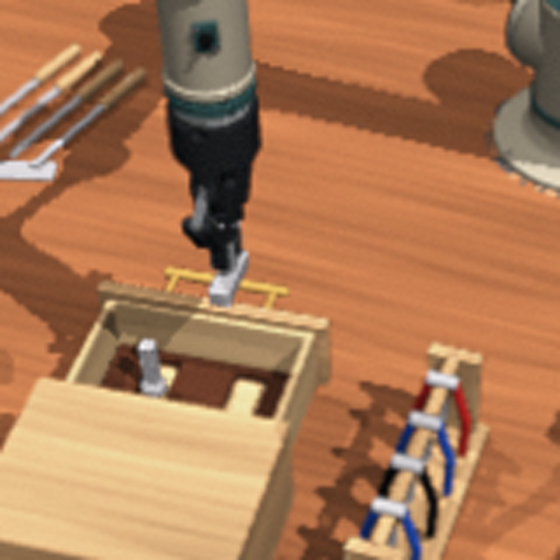

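The crop shows the bar punch held upright at (230,275), its pocket empty at (245,400), and the round punch still in place at (150,370). Its underside is at about 0.198, well above the 0.130 rack. I carry it across.

Call:
{"fn": "arm_command", "kwargs": {"series": [{"dp": [0, 0, 0], "angular": [0.07, 0, 0], "gripper": 5}, {"dp": [0, 0, 0], "angular": [0.07, 0, 0], "gripper": 5}, {"dp": [0, 0, 0], "angular": [0.06, 0, 0], "gripper": 5}, {"dp": [0, 0.15, -0.02], "angular": [0, 0, 0], "gripper": 5}, {"dp": [0, 0.3, -0.03], "angular": [0, 0, 0], "gripper": 5}, {"dp": [0, 0.35, -0.03], "angular": [0, 0, 0], "gripper": 5}, {"dp": [0, 0.35, -0.03], "angular": [0, 0, 0], "gripper": 5}, {"dp": [0, 0.35, -0.03], "angular": [0, 0, 0], "gripper": 5}]}}

```text
clock: 13.75
position: [0.5815, -0.0087, 0.2173]
ee_rot: [0.697, 0.079, 0.709, -0.075]
contact_force: [-0.3, 0.0, -2.0]
width: 0.013
```

```bash
python3 -c "
from h import *
plan([.619,.2537,.22],-12.2)"
```

```text
t 13.75 pos [ 0.5815 -0.0087  0.2173] w 0.013 F [-0.3  0.  -2. ] q6 [-0.14  0.08]
 toolz [ 0.976 -0.217 -0.018] tooly [0.217 0.976 0.004] toolx [-0.017  0.007 -1.   ]
 total turn/90: [-0.004 -0.011 -0.002] dp/.12 now [-0.012  2.202 -0.17 ] dp/.12 in target axes [-0.022  2.203 -0.157]
```

Call:
{"fn": "arm_command", "kwargs": {"series": [{"dp": [-0.02, 0.35, -0.03], "angular": [-0.004, -0.011, 0], "gripper": 5}, {"dp": [0, 0.35, -0.03], "angular": [0, 0, 0], "gripper": 5}, {"dp": [0, 0.35, -0.03], "angular": [0, 0, 0], "gripper": 5}, {"dp": [0, 0.35, -0.03], "angular": [0, 0, 0], "gripper": 5}, {"dp": [0, 0.35, -0.03], "angular": [0, 0, 0], "gripper": 5}, {"dp": [0, 0.25, -0.01], "angular": [0, 0, 0], "gripper": 5}, {"dp": [0, 0.12, 0], "angular": [0, 0, 0], "gripper": 5}, {"dp": [0, 0, 0], "angular": [0, 0, 0], "gripper": 5}]}}

```text
clock: 14.75
position: [0.6064, 0.2646, 0.2142]
ee_rot: [0.699, 0.069, 0.709, -0.065]
contact_force: [-0.2, -0.8, -1.2]
width: 0.0132
```

```bash
python3 - <<'E'
from h import *
plan([.619,.2537,.13],-12.2)
for n,(u,v) in(('scene',(280,130)),('top',(120,120))):
    globals()[n]=cv2.resize(grab(n)['image'][v:v+120,u:u+120],(400,400),interpolation=2)
cv2.imwrite('pics/p10.png',np.hstack([scene,top]))
E
```

```text
t 14.75 pos [0.6064 0.2646 0.2142] w 0.0132 F [-0.2 -0.8 -1.2] q6 [0.3  0.49]
 toolz [ 0.982 -0.189 -0.015] tooly [0.189 0.982 0.004] toolx [-0.014  0.006 -1.   ]
 total turn/90: [ 0.015 -0.009 -0.002] dp/.12 now [ 0.7   -0.072  0.131] dp/.12 in target axes [ 0.702 -0.067  0.122]
```

View pics/p10.png

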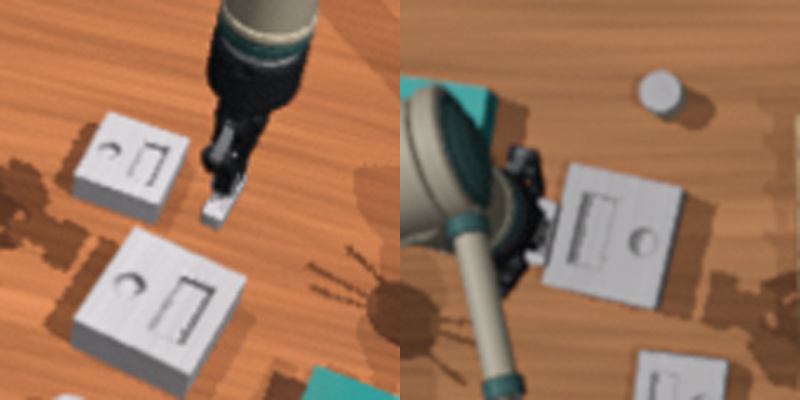

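The left half shows the punch upright at (222,205) beyond the die. The die's oblong is centred at (183,311), and in the right half at (593,230). Both views agree on a hollow centre of about (0.6205, 0.253). I lower to an intermediate height.

Call:
{"fn": "arm_command", "kwargs": {"series": [{"dp": [0, -0.067, 0.135], "angular": [0.015, -0.009, -0.002], "gripper": 5}, {"dp": [0, 0, 0.005], "angular": [0, 0, 0], "gripper": 5}, {"dp": [0.12, 0, 0.005], "angular": [0, 0, 0], "gripper": 5}, {"dp": [0.15, 0, 0.005], "angular": [0, 0, 0], "gripper": 5}, {"dp": [0.15, 0, 0.005], "angular": [0, 0, 0], "gripper": 5}, {"dp": [0.15, 0, 0.005], "angular": [0, 0, 0], "gripper": 5}, {"dp": [0.1, 0, 0], "angular": [0, 0, 0], "gripper": 5}, {"dp": [0, 0, 0], "angular": [0, 0, 0], "gripper": 5}]}}

```text
clock: 15.85
position: [0.6241, 0.2442, 0.1278]
ee_rot: [0.702, 0.078, 0.704, -0.08]
contact_force: [0.6, -0.0, -1.6]
width: 0.0128
```

```bash
python3 -c "
from h import *
plan([.6205,.253,.085],-12.2)"
```

```text
t 15.85 pos [0.6241 0.2442 0.1278] w 0.0128 F [ 0.6 -0.  -1.6] q6 [0.27 0.5 ]
 toolz [ 0.975 -0.222 -0.002] tooly [ 0.222  0.975 -0.003] toolx [-0.003 -0.003 -1.   ]
 total turn/90: [-0.007 -0.002  0.002] dp/.12 now [ 0.356  0.066 -0.045] dp/.12 in target axes [ 0.356  0.065 -0.045]
```

Call:
{"fn": "arm_command", "kwargs": {"series": [{"dp": [0, 0.065, -0.045], "angular": [-0.007, -0.002, 0.002], "gripper": 5}, {"dp": [0.07, 0, 0], "angular": [0, 0, 0], "gripper": 5}, {"dp": [0.07, 0, 0.003], "angular": [0, 0, 0], "gripper": 5}, {"dp": [0.07, 0, 0.003], "angular": [0, 0, 0], "gripper": 5}, {"dp": [0.06, 0, 0], "angular": [0, 0, 0], "gripper": 5}, {"dp": [0, 0, 0], "angular": [0, 0, 0], "gripper": 5}, {"dp": [0, 0, 0], "angular": [0, 0, 0], "gripper": 5}, {"dp": [0, 0, 0], "angular": [0, 0, 0], "gripper": 5}]}}

```text
clock: 16.85
position: [0.6223, 0.254, 0.0949]
ee_rot: [0.705, 0.075, 0.702, -0.074]
contact_force: [0.4, -0.0, -1.4]
width: 0.013
```

```bash
python3 - <<'E'
from h import *
plan([.6205,.253,.084],-12.2)
s=grab('scene')
cv2.imwrite('pics/p11.png',cv2.resize(s['image'][180:255,290:365],(600,600),interpolation=2))
# predicted foot top edges if punch centred at TCP
q=get_state();c=q['position'];R=Ro.from_quat(np.roll(q['ee_rot'],-1)).as_matrix();ex=R[:,2];ey=R[:,1]
for a,b in((1,1),(1,-1),(-1,-1),(-1,1)):
  for h in(-.0291,-.0101):
    p=c+ex*.03*a+ey*.01*b+[0,0,h];u,v=pix(s,p);print('foot',a,b,h,round((u-290+.5)*8),round((v-180+.5)*8))
a=np.radians(-12.2);dx=np.array([np.cos(a),np.sin(a),0]);dy=np.array([-dx[1],dx[0],0])
for i,j in((1,1),(1,-1),(-1,-1),(-1,1)):
    u,v=pix(s,np.array([.6205,.253,.045])+dx*.0375*i+dy*.0175*j);print('hollow',i,j,round((u-290+.5)*8),round((v-180+.5)*8))
E
```

```text
t 16.85 pos [0.6223 0.254  0.0949] w 0.013 F [ 0.4 -0.  -1.4] q6 [0.28 0.5 ]
 toolz [ 0.978 -0.211  0.004] tooly [0.211 0.978 0.002] toolx [ 0.004  0.001 -1.   ]
 total turn/90: [ 0.001  0.002 -0.001] dp/.12 now [ 0.091 -0.011 -0.014] dp/.12 in target axes [ 0.091 -0.011 -0.013]
foot 1 1 -0.0291 358 378
foot 1 1 -0.0101 366 349
foot 1 -1 -0.0291 311 356
foot 1 -1 -0.0101 318 327
foot -1 -1 -0.0291 376 250
foot -1 -1 -0.0101 384 221
foot -1 1 -0.0291 423 272
foot -1 1 -0.0101 430 242
hollow 1 1 358 427
hollow 1 -1 277 388
hollow -1 -1 358 257
hollow -1 1 438 294
```

View pics/p11.png

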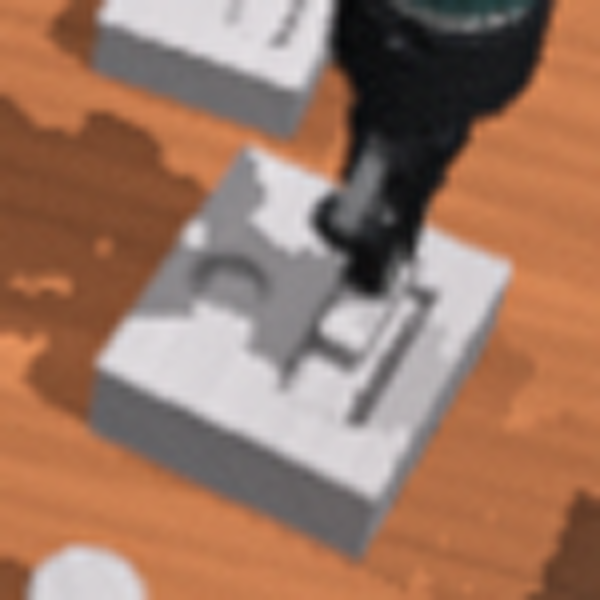

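The foot's front top edge runs from (320,325) to (363,346) against a predicted (318,327) to (366,349). The hollow's corners at (288,385), (355,420) and (437,292) are within about 1 pixel of prediction. The grip is centred, so I lower the last centimetre.

Call:
{"fn": "arm_command", "kwargs": {"series": [{"dp": [0, -0.01, -0.02], "angular": [0, 0.002, 0], "gripper": 5}, {"dp": [0.03, 0, 0], "angular": [0, 0, 0], "gripper": 5}, {"dp": [0.03, 0, 0], "angular": [0, 0, 0], "gripper": 5}, {"dp": [0.03, 0, 0], "angular": [0, 0, 0], "gripper": 5}, {"dp": [0, 0, 0], "angular": [0, 0, 0], "gripper": 5}, {"dp": [0, 0, 0], "angular": [0, 0, 0], "gripper": 5}, {"dp": [0, 0, 0], "angular": [0, 0, 0], "gripper": 5}, {"dp": [0, 0, 0], "angular": [0, 0, 0], "gripper": 5}]}}

```text
clock: 17.9
position: [0.6199, 0.2534, 0.0838]
ee_rot: [0.704, 0.076, 0.703, -0.074]
contact_force: [-1.1, 0.0, -1.1]
width: 0.013
```

```bash
python3 - <<'E'
from h import *
plan([.6198,.253,.084],-12.2)
s=grab('scene');t=grab('top')
A=cv2.resize(s['image'][180:255,290:365],(400,400),interpolation=2)
cv2.imwrite('pics/p12.png',np.hstack([A,cv2.resize(s['image'][80:280,100:300],(400,400),interpolation=2)]))
E
```

```text
t 17.9 pos [0.6199 0.2534 0.0838] w 0.013 F [-1.1  0.  -1.1] q6 [0.28 0.5 ]
 toolz [ 0.978 -0.211  0.001] tooly [0.211 0.978 0.002] toolx [ 0.002  0.002 -1.   ]
 total turn/90: [ 0.     0.001 -0.001] dp/.12 now [-0.001 -0.003 -0.   ] dp/.12 in target axes [-0.001 -0.003 -0.   ]
```

View pics/p12.png

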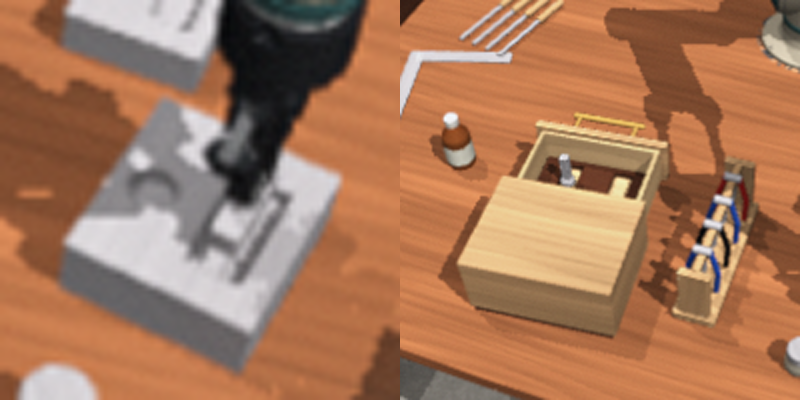

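The left half shows the foot at (225,235), centred in the hollow and turned along it. The right half shows the round punch still in the open drawer at (567,170), and the rack, bottle and jar undisturbed. I hand it in.

```bash
python3 -c "
from rig import *
print(sign_off());s=get_state();print(s['clock'],s['position'],s['width'],s['contact_force'])"
```

```text
the job is handed in; nothing more can be done
None
the job is handed in; nothing more can be done
```

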